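# Pack the long chromatography column under the service case's tray

## Robot

A 6-joint arm with a two-finger parallel gripper is mounted at the origin on the work surface. World frame = base frame: x ahead of the robot, y to its left, z up, the work surface at z = 0. Lengths are in mm, angles in rad, forces in N, time in s.
With the tool pointing down it reaches from about 350 to 875 mm from the base axis. Payload 4.2 kg.
Tool frame: the origin (TCP) lies at the very end of the fingers, on their centre line; the grasp point (between the pads) lies 19 mm behind it; z points along the fingers, y is the line along which they close (so a half turn about z gives the same grasp; the last joint's range is limited). The gripper opens to 85 mm and grips with 20 to 120 N. Pads are 22 mm wide; open, the fingers measure 114 mm over their backs; the gripper's body (76 mm by 85 mm) begins 54 mm behind the grasp point. The pads swing forward as they close: fully open they stand 13 mm farther back than shut.
Start: joints at [0.259, 0.385, 0.008, 0, -1.194, -0.259], TCP at [624.979, 0.025, 231.312] pointing down, gripper open.
Joint ranges: [-3.14, 3.14], [-1.21, 2.06], [-1.07, 1.41], [-3.16, 2.05], [-2.99, -0.16], [-3.1, 3.1]. Speed limits (rad/s): [2.79, 2.79, 3.14, 3.14, 3.14, 3.14].

## Interface

Orientations are given as a unit quaternion [x, y, z, w].
In Python, from bench import arm gives the robot as it stands.
- The arm moves only by the tool servo_tool, never from a script. Its argument "rows" is a list that holds one entry, the list of rows, each a list of 7 numbers: the finger opening in mm, from 0 to 85.4, then the shift along the tool's x, y, z in mm, then the turn, a rotation vector about the tool's x, y, z in rad. A call has 1 to 10 rows; each row is the pose to reach, as a shift and turn from the pose commanded when the call began, along the tool's axes at that moment; what a row does not reach only later rows make up. A row lasts 1/8 s, in which the tool goes at most 62.5 mm and 10.7 degrees, less where a joint would pass 70% of its speed; a pose out of reach is approached as far as the arm can. A call with a gripper value outside its range is refused whole. The fingers move at their own pace and stop on an object; the grip force is fixed at half the most. Time passes only in rows, so rows that repeat a pose let the fingers close. It gives the time, the measured TCP pose, the force, the opening and the grip force at its end, in the units of the state.
- arm.read_state(): the state, without advancing time (a new reading comes with each control period).
- arm.get_image(name): name is "scene" or "side" or "wrist"; returns the picture (400x640x3 uint8, red, green, blue); there is no depth.
- arm.camera_params(name): a dict with "intrinsics" (3x3 intrinsics, pixels), "R" (3x3) and "t" (3): a world point X has camera coordinates R X + t. Camera axes: x right, y down, z forward; pixel columns grow to the right and rows downward; lengths in mm; the calibration is good to about 2 mm. A picture is of the moment at which its call begins: read the wrist's pose just before it. camera_params takes no time and is no camera call; for the wrist camera it gives the pose at the moment of the call.
- arm.job_done(): hands the job in; it is judged then, once.
The state is a dict: "clock": time; "joints": joint angles; "joint_vel": joint speeds; "joint_efforts": joint torques, N m; "position": TCP position; "ee_rot": TCP orientation; "contact_force": force on the tool from outside, world axes, zero at the start; "wrist_torque": the same for the moment, N m; "gripper_width": finger opening in mm; "grasp_force": force on a finger pad.
Only numpy, scipy, OpenCV 4.12 (cv2) and the standard library are available. Lean on these libraries where they do the work, as an engineer would, in place of code of your own. Each camera call takes 0.05 s, during which the arm holds its last target. There are 200 camera calls.

## Task

Lift the service case's top tray by its black handle and swing it right over until it rests open beside the case. Lower the longer of the two steel columns into the compartment underneath, lying flat and set down rather than dropped, and then swing the tray back until it is fully down on the case. Leave the shorter column where it lies.

Things in the scene. Friction and masses are not known exactly. Their poses are not given: they have to be found in the camera images.
- compartment (a point): Centre of the inner floor of a fixed grey case, 5 mm above the bench: x along it, y across, z up. Inside 200 (x) x 150 x 61 mm deep, walls 5 mm, empty, tray on top at first. The tray stays level on parallel arms at both ends: its handle runs in the y-z plane on an arc of radius 110 mm about y -99.7, z 68.5 mm from here. Past the arc's top it sinks by itself to either stop and stays; damped, about 5 N.
- tray_handle (a point): Centre of the black bar handle above the middle of the grey top tray (210 x 160 mm, walls 30 mm, 0.3 kg): 130 mm along x, 14 x 14 mm, a post at each end, 52 mm clear either side of centre; free 30 mm below and 70 mm beside it. Axes parallel to the compartment's. From the compartment: shut y 0, z 115 mm (arc angle 25 degrees above +y); top of arc z 178.5; open y -199, z 115 (155 degrees).
- long_column: The longer of two plain steel chromatography columns lying on the bench: 150 mm long, a tube 28 mm in diameter with a hexagonal end fitting 38 mm across flats and 26 mm long at each end; about 0.45 kg. Origin at its centre, 19 mm above what it lies on; x runs along its length (it lies on a flat of the hexagons; y and z may point any way around x).
- short_column: The shorter column, to be left alone: same build and diameters, 90 mm long. Origin at its centre, x along its length.
Mind the look-alikes: they are no part of the job. What is shaped like the long_column but green, orange or red is not meant.

How it is judged (in metres and radians):
On the way, in this order (a step that is already met when the one before it is completed fails the run):
1. the tray is swung over to its open rest beside the case (y of tray_handle in the frame of compartment below -0.17 m), for 0.2 s.
2. the long column is lowered into the compartment while still held, the tray open (y of tray_handle in the frame of compartment below -0.17 m and x of long_column in the frame of compartment between -0.1 and 0.1 m and y of long_column in the frame of compartment between -0.075 and 0.075 m and z of long_column in the frame of compartment below 0.06 m and contact force between the fingers and long_column above 0.5 N), for 0.05 s.
At the end, for the whole second after the job is handed in: The long column lies flat and still inside the compartment (its centre between the walls and less than 35 mm above the compartment floor) and the tray is down on the case: its handle within 10 mm in height and 12 mm sideways of its shut place (y of tray_handle in the frame of compartment above -0.012 m and z of tray_handle in the frame of compartment below 0.125 m and x of long_column in the frame of compartment between -0.1 and 0.1 m and y of long_column in the frame of compartment between -0.075 and 0.075 m and z of long_column in the frame of compartment below 0.035 m and linear speed of long_column below 0.03 m/s); the robot touches nothing.
It fails at once if the short column is moved more than 30 mm (distance of short_column from where it was at the start of the episode above 0.03 m).
It also fails if it takes over 72 s, if anything falls off the work surface, if the arm or the gripper's body presses on something with over 40 N, if the wrist force passes 120 N, or if a joint passes its speed limit or range.

## Working session

There is one attempt and no reset: what is moved stays moved. The work goes in short steps, Python scripts to look and compute and a tool call to move; the robot and the scene stay as the last step left them, time stands still between calls to the robot, and variables do not carry over. Pictures are saved under pics/ and viewed, at most 10 in all, crops included, and the job is handed in when it is done.

Besides the shell and the picture viewer there is one more tool, called after "Emit:" as name([rows], argument=value, ...), one row to a line, values as JSON. servo_tool: Moves the arm, as the interface text tells. Its arguments: {"type":"object","properties":{"rows":{"type":"array"}},"required":["rows"]}

```bash
mkdir -p pics; python3 - <<'E'
from bench import arm
import cv2,numpy as np,json
for n in ["scene","side"]:
    im=arm.get_image(n); cv2.imwrite(f"pics/{n}0.png",im[:,:,::-1]); 
    p=arm.camera_params(n); print(n,{k:np.round(v,3).tolist() for k,v in p.items()})
s=arm.read_state(); print(s["clock"],s["position"],s["ee_rot"])
E
```

```text
scene {'intrinsics': [[382.421, 0.0, 323.572], [0.0, 382.421, 197.454], [0.0, 0.0, 1.0]], 'R': [[-0.612, 0.791, -0.01], [0.454, 0.341, -0.823], [-0.647, -0.509, -0.568]], 't': [55.575, -274.396, 1552.035]}
side {'intrinsics': [[440.475, 0.0, 313.944], [0.0, 440.475, 192.151], [0.0, 0.0, 1.0]], 'R': [[-0.978, -0.207, 0.006], [-0.111, 0.499, -0.859], [0.175, -0.841, -0.511]], 't': [568.905, -38.542, 1524.935]}
0.1 [6.24490548e+02 7.18057912e-03 2.30349568e+02] [-7.07032236e-01  7.07180659e-01  6.47187538e-04 -7.16411569e-04]
```

View pics/scene0.png

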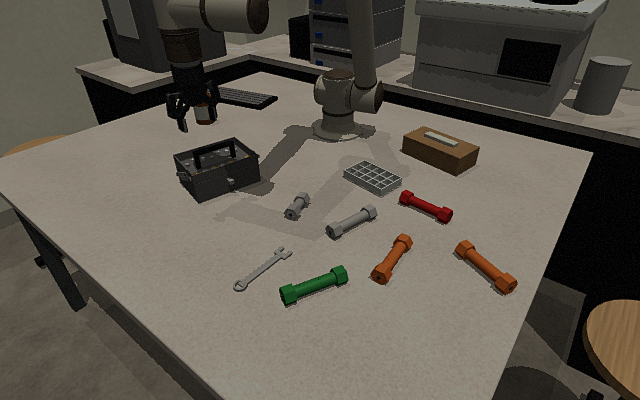

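View pics/side0.png

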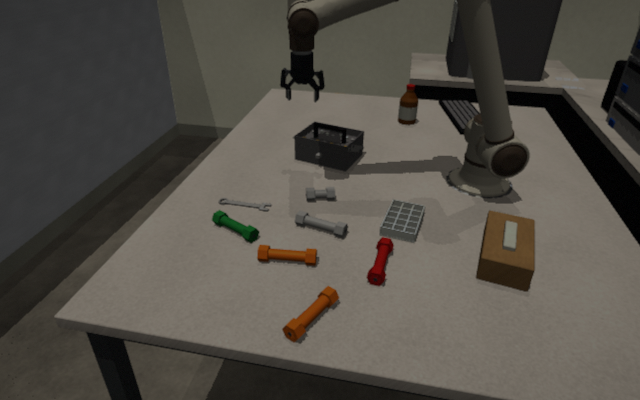

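The scene picture shows the grey case at (217,168) with its black handle at (212,152). The silver columns are at (351,221), long, and (297,205), short. Their look-alikes are green (314,285), orange (391,258) and (486,266), and red (426,206). In the side view the case is at (329,145), the long silver column at (321,224) and the short one at (320,194). The long silver one at scene (351,221) fits: it is steel-coloured and the longer of the two plain ones. I'll confirm that in an enlarged crop.

```bash
cat > h.py <<'E'
import numpy as np,cv2
from bench import arm
def ray(n,px,p=None):
    p=p or arm.camera_params(n); R=np.array(p["R"]);t=np.array(p["t"])
    d=R.T@np.linalg.inv(p["intrinsics"])@[px[0],px[1],1]; return -R.T@t,d/np.linalg.norm(d)
def onz(n,px,z,p=None):
    c,d=ray(n,px,p); return c+d*(z-c[2])/d[2]
def tri(a,pa,b,pb):
    A=np.zeros((3,3));r=np.zeros(3);L=[]
    for n,p in((a,pa),(b,pb)):
        c,d=ray(n,p);M=np.eye(3)-np.outer(d,d);A+=M;r+=M@c;L.append((c,d,M))
    X=np.linalg.solve(A,r); return X,[float(np.linalg.norm(M@(X-c))) for c,d,M in L]
E
python3 - <<'E'
import cv2,numpy as np
a=cv2.imread("pics/scene0.png");b=cv2.imread("pics/side0.png")
f=lambda i,x,y,w,h,s:cv2.resize(i[y:y+h,x:x+w],None,fx=s,fy=s,interpolation=cv2.INTER_CUBIC)
t=np.hstack([f(a,165,125,100,75,4),f(b,285,115,100,75,4)])
u=np.hstack([f(a,280,185,100,75,4),f(b,285,175,100,75,4)])
o=np.vstack([t,u]); cv2.imwrite("pics/c0.png",np.clip(o*1.5,0,255).astype(np.uint8))
E
```

```text
(no output)
```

View pics/c0.png

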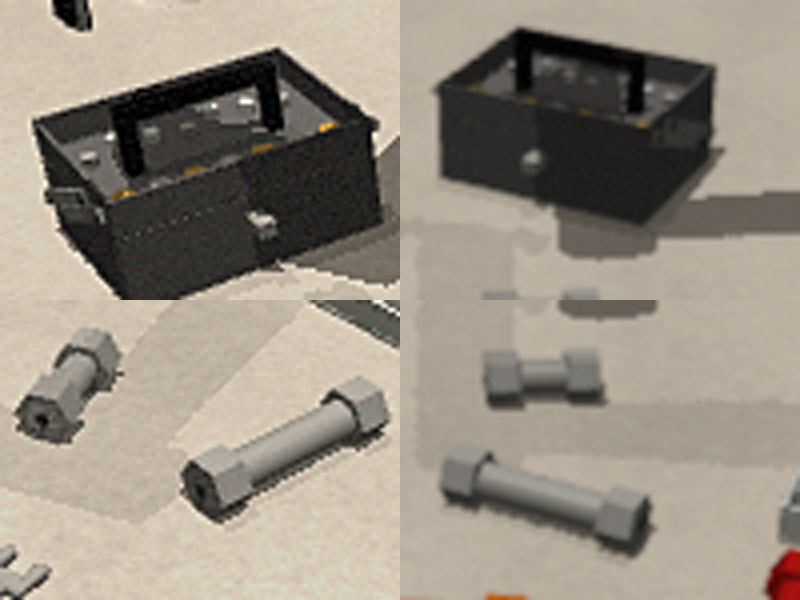

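The crop confirms it: the long silver column has plain steel hexagons, and the short one beside it is clearly shorter. The case has its latch on the near long side, at scene (231,181) and side (318,155). The handle bar runs from scene (195,152) to (233,144), and in the side view from (315,125) to (345,131).

```bash
python3 - <<'E'
from h import *
np.set_printoptions(precision=1,suppress=True)
S=lambda x,y:(165+x/4,125+y/4); D=lambda x,y:(285+(x-400)/4,115+y/4)
for n,a,b in [("frontL",S(108,200),D(440,92)),("frontR",S(378,122),D(655,128)),("backL",S(33,122),D(520,28)),("backR",S(280,48),D(715,68)),
  ("barL",S(122,106),D(522,42)),("barR",S(272,72),D(640,65)),("latch",S(262,222),D(533,160))]:
    print(n,*tri("scene",a,"side",b))
S2=lambda x,y:(280+x/4,185+(y-300)/4); D2=lambda x,y:(285+(x-400)/4,175+(y-300)/4)
for n,a,b in [("longA",S2(220,475),D2(467,472)),("longB",S2(357,405),D2(622,516)),("shA",S2(55,400),D2(505,375)),("shB",S2(90,355),D2(581,372))]:
    print(n,*tri("scene",a,"side",b),onz("scene",a,19),onz("side",b,19))
# mask
for n,off in(("scene",(325,203,58,38)),("side",(290,208,62,32))):
    im=arm.get_image(n); x,y,w,h=off; c=im[y:y+h,x:x+w].astype(float)
    cv2.imwrite(f"pics/m_{n}.png",c[:,:,::-1])
cv2.imwrite("pics/w0.png",cv2.convertScaleAbs(arm.get_image("wrist")[:,:,::-1],alpha=1.6))
p=arm.camera_params("wrist");print(-np.array(p["R"]).T@p["t"]);print(p["R"],p["intrinsics"])
E
```

```text
frontL [658.8 -32.2  88.9] [4.755131939000764, 4.755131939000722]
frontR [453.4  28.2  91.8] [3.805350539093624, 3.805350539093628]
backL [ 617.3 -185.9   90.2] [0.5221556143471145, 0.522155614347151]
backR [ 417.  -124.8   92.7] [0.5387805030247217, 0.5387805030246575]
barL [594.8 -92.3 119.2] [3.9239483831403543, 3.923948383140316]
barR [479.5 -58.8 116. ] [0.4858368858472337, 0.4858368858470958]
latch [563.7  10.8  44.7] [0.30941213335770207, 0.30941213335762974]
longA [536.6 383.4  21.5] [0.5556843340548493, 0.5556843340546613] [533.5 381.   19. ] [537.5 380.7  19. ]
longB [417.6 413.5  21.3] [0.3742014507949941, 0.37420145079500106] [414.4 411.6  19. ] [418.1 410.9  19. ]
shA [539.  242.2  21. ] [0.5177248192349939, 0.5177248192350956] [536.4 239.6  19. ] [539.7 239.9  19. ]
shB [480.8 224.6  20.3] [0.11616431136237658, 0.11616431136235214] [479.5 223.4  19. ] [481.2 222.1  19. ]
[625.5 -82.6 373.8]
[[-1.   0.   0. ]
 [ 0.   0.9  0.3]
 [-0.   0.3 -0.9]] [[323.3   0.  318.9]
 [  0.  323.3 199.2]
 [  0.    0.    1. ]][ WARN:0@1.004] global loadsave.cpp:1063 imwrite_ Unsupported depth image for selected encoder is fallbacked to CV_8U.
```

View pics/w0.png

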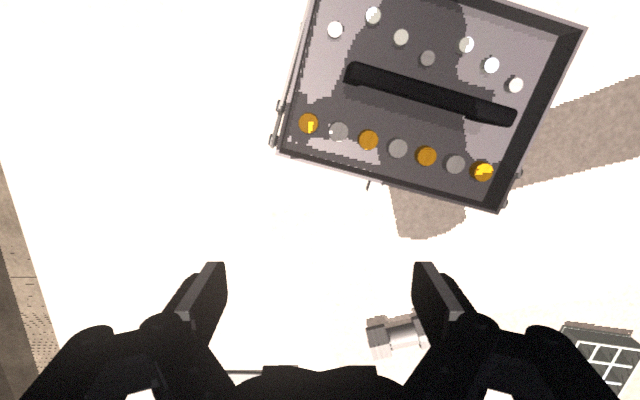

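The wrist picture shows the tray with its bar handle from (345,73) to (517,115). The pivot knobs sit at the ends near the latch side, (280,105)/(272,140) and (518,172)/(503,203). In the scene view the arms run from low at the back to high at the latch side. So +y of the compartment is the latch side, and the tray opens away from it, towards world -y. Next I refine the bar and the column numerically.

```bash
cat > det.py <<'E'
from h import *
np.set_printoptions(precision=2,suppress=True)
def bar(z=127):
    p=arm.camera_params("wrist"); im=arm.get_image("wrist"); g=im.max(2)
    for th in (14,20,28):
        m=(g<th).astype(np.uint8); m[230:]=0
        m=cv2.morphologyEx(m,cv2.MORPH_OPEN,np.ones((3,3)))
        cs,_=cv2.findContours(m,0,2)
        for c in sorted(cs,key=cv2.contourArea)[-3:]:
            if cv2.contourArea(c)<300: continue
            r=cv2.minAreaRect(c); b=cv2.boxPoints(r)
            print(th,cv2.contourArea(c),np.array(r[0]),np.array(r[1]),[onz("wrist",q,z,p)[:2].round(1).tolist() for q in b],onz("wrist",r[0],z,p))
E
python3 - <<'E'
from det import *
bar()
for n,(x,y,w,h) in(("scene",(325,203,58,38)),("side",(290,208,62,32))):
    im=arm.get_image(n).astype(int); c=im[y:y+h,x:x+w]; bgd=np.median(c.reshape(-1,3),0); print(n,bgd)
    sat=(c[:,:,0]-c[:,:,2]); print(np.median(sat))
    m=((sat<np.median(sat)*.5)|(c.max(2)<60)).astype(np.uint8)
    cs,_=cv2.findContours(m,0,2); k=max(cs,key=cv2.contourArea); r=cv2.minAreaRect(k); b=cv2.boxPoints(r)
    print(cv2.contourArea(k),r[1]); ctr=np.array(r[0])+[x,y]; print(ctr,onz(n,ctr,19))
    v=cv2.fitLine(k,cv2.DIST_L2,0,.01,.01).ravel(); a=onz(n,ctr-v[:2]*20,19);d=onz(n,ctr+v[:2]*20,19)-a; print("yaw",np.degrees(np.arctan2(d[1],d[0])))
E
```

```text
28 2523.5 [425.74  93.78] [165.86  23.19] [[608.1, -89.4], [603.9, -104.1], [486.1, -72.4], [488.0, -56.3]] [547.79 -80.98 127.  ]
scene [139. 130. 117.]
20.0
361.5 (16.994115829467773, 54.11284255981445)
[351.4 222.3] [485.19 399.9   19.  ]
yaw 166.1254264052092
side [112. 106.  98.]
15.0
499.0 (53.15407943725586, 14.827471733093262)
[321.18 224.63] [475.43 401.63  19.  ]
yaw 164.701144255827
```

Emit:
servo_tool([
  [[85,12,13,5,0,0,-0.18],[85,24,26,10,0,0,-0.36],[85,36,39,15,0,0,-0.54],[85,48,52,20,0,0,-0.72],[85,60,65,25,0,0,-0.9],[85,70,77,30,0,0,-1.08],[85,76,83,30,0,0,-1.2],[85,78,85,30,0,0,-1.283],[85,78,85,30,0,0,-1.283],[85,78,85,30,0,0,-1.283]],
])

```text
clock: 1.65
position: [540.1, -77.9, 201.4]
ee_rot: [0.99, -0.144, 0.0, -0.0]
contact_force: [0.0, -0.1, -0.1]
gripper_width: 85.3
grasp_force: 0.0
```

```bash
python3 - <<'E'
from det import *
s=arm.read_state();print(s["clock"],s["position"],s["ee_rot"],s["joints"])
bar()
im=arm.get_image("wrist");cv2.imwrite("pics/w1.png",im[:,:,::-1])
E
```

```text
1.65 [540.11 -77.89 201.37] [ 0.99 -0.14  0.   -0.  ] [ 0.15  0.27 -0.23  0.   -1.06  1.13]
```

View pics/w1.png

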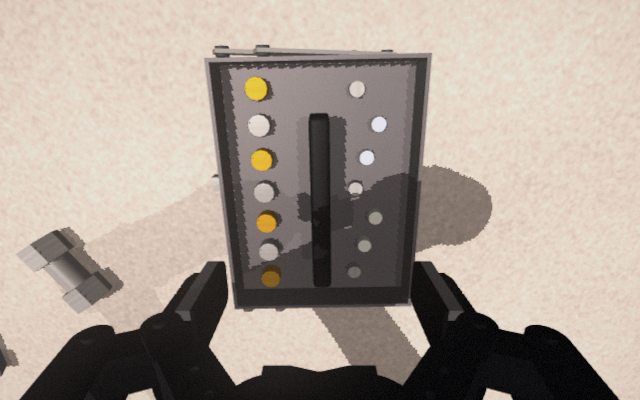

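The wrist view shows the handle bar from (319,116) to (321,286), midway between the fingers. The latch is on the left at (215,182), and the arm knobs are at (222,50) and (262,50).

```bash
python3 - <<'E'
from det import *
P=[onz("wrist",q,127) for q in((319,114),(321.5,283),(319,200))]; print(*P)
d=P[1]-P[0]; print("L",np.linalg.norm(d),"yaw",np.degrees(np.arctan2(d[1],d[0])))
c=[(207,60),(431,54),(411,305),(236,306)]; Q=[onz("wrist",q,95) for q in c]; print(*Q,np.mean(Q,0))
for i,j in((0,1),(3,2),(0,3),(1,2)):
    d=Q[j]-Q[i]; print(np.linalg.norm(d),np.degrees(np.arctan2(d[1],d[0])))
E
```

```text
[605.47 -98.32 127.  ] [483.14 -64.02 127.  ] [548.82 -81.5  127.  ]
L 127.04956063417971 yaw 164.33533137336596
[661.78 -32.08  95.  ] [ 620.33 -185.4    95.  ] [ 417.57 -130.19   95.  ] [462.16  23.28  95.  ] [540.46 -81.1   95.  ]
158.830215507343 -105.1290212547854
159.8144623677127 -106.20178580321178
207.15630723176034 164.5015914866617
210.14441947438164 164.7675635129627
```

Emit:
servo_tool([
  [[60,2,2,15,0,0,-0.017],[60,2,2,35,0,0,-0.017],[60,2,2,55,0,0,-0.017],[60,2,2,75,0,0,-0.017],[60,2,2,90,0,0,-0.017],[60,2,2,99,0,0,-0.017],[60,2,2,99,0,0,-0.017],[10,2,2,99,0,0,-0.017],[10,2,2,99,0,0,-0.017],[10,2,2,99,0,0,-0.017]],
])

```text
clock: 3.0
position: [542.0, -79.5, 103.2]
ee_rot: [0.991, -0.135, 0.001, -0.001]
contact_force: [-0.4, 4.7, 2.2]
gripper_width: 12.9
grasp_force: 60.6
```

Emit:
servo_tool([
  [[0,0,0,0,0,0,0],[0,0,0,0,0,0,0],[0,0,0,0,0,0,0]],
])

```text
clock: 3.38
position: [542.0, -79.5, 103.1]
ee_rot: [0.991, -0.135, 0.001, -0.001]
contact_force: [-0.3, 5.4, 3.8]
gripper_width: 12.4
grasp_force: 60.9
```

Emit:
servo_tool([
  [[0,0,4.4,-8.5,0,0,0],[0,0,9.6,-16.6,0,0,0],[0,0,15.4,-24.2,0,0,0],[0,0,21.9,-31.3,0,0,0],[0,0,29,-37.8,0,0,0],[0,0,36.6,-43.6,0,0,0],[0,0,44.7,-48.8,0,0,0],[0,0,53.2,-53.2,0,0,0],[0,0,62.1,-56.9,0,0,0],[0,0,71.2,-59.8,0,0,0]],
])

```text
clock: 4.62
position: [522.9, -148.9, 163.1]
ee_rot: [0.991, -0.135, 0.001, -0.0]
contact_force: [0.5, 3.5, 2.8]
gripper_width: 12.9
grasp_force: 60.9
```

Emit:
servo_tool([
  [[0,0,14,-3,0,0,0],[0,0,28.5,-3.8,0,0,0],[0,0,47.6,-2,0,0,0],[0,0,66,3,0,0,0],[0,0,83.5,11,0,0,0],[0,0,99.2,22,0,0,0],[0,0,112.7,35.6,0,0,0],[0,0,121.3,47.2,0,0,0],[0,0,126.1,55.5,0,0,0],[0,0,127.7,58.8,0,0,0]],
])

```text
clock: 5.88
position: [489.0, -272.1, 102.8]
ee_rot: [0.991, -0.135, 0.0, -0.0]
contact_force: [3.4, 12.4, 15.1]
gripper_width: 12.3
grasp_force: 62.6
```

Emit:
servo_tool([
  [[0,0,0,0,0,0,0],[30,0,0,0,0,0,0],[50,0,0,0,0,0,0],[50,0,0,0,0,0,0],[50,0,0,0,0,0,0]],
])

```text
clock: 6.5
position: [487.6, -272.3, 103.0]
ee_rot: [0.991, -0.135, -0.001, 0.0]
contact_force: [0.5, 0.5, 0.1]
gripper_width: 49.8
grasp_force: 0.0
```

Emit:
servo_tool([
  [[60,0,0,-20,0,0,0],[70,0,0,-55,0,0,0],[80,0,0,-95,0,0,0],[80,-8,-28,-117,0,0,0],[80,-20,-68,-117,0,0,0],[80,-34,-116,-117,0,0,0],[80,-48,-164,-117,0,0,0],[80,-62,-212,-117,0,0,0],[80,-76,-260,-117,0,0,0],[80,-90,-308,-117,0,0,0]],
])

```text
clock: 7.75
position: [483.4, 50.2, 220.5]
ee_rot: [0.991, -0.135, 0.0, -0.0]
contact_force: [0.8, 0.4, 0.2]
gripper_width: 80.0
grasp_force: 0.0
```

Emit:
servo_tool([
  [[80,-14,-48,0,0,0,0],[80,-28,-96,0,0,0,0],[80,-42,-144,0,0,0,0],[80,-56,-192,0,0,0,0],[80,-70,-240,0,0,0,0],[80,-84,-286,0,0,0,0],[80,-94,-320,0,0,0,0],[80,-98,-336,0,0,0,0],[80,-98,-336,0,0,0,0],[80,-98,-336,0,0,0,0]],
])

```text
clock: 9.0
position: [479.3, 397.4, 220.3]
ee_rot: [0.991, -0.135, -0.0, 0.0]
contact_force: [0.1, -0.0, -0.1]
gripper_width: 80.0
grasp_force: 0.0
```

```bash
python3 - <<'E'
from det import *
s=arm.read_state();print(s["clock"],s["position"],s["ee_rot"],s["joints"])
a=arm.get_image("wrist");b=arm.get_image("scene")
cv2.imwrite("pics/w2.png",np.hstack([cv2.resize(a,(480,300)),cv2.resize(b[110:310,130:450],(320,300))])[:,:,::-1]); cv2.imwrite("pics/w2full.png",a[:,:,::-1])
E
```

```text
9.0 [479.26 397.44 220.35] [ 0.99 -0.14 -0.    0.  ] [ 0.95  0.39 -0.01 -0.   -1.17  0.35]
```

View pics/w2.png

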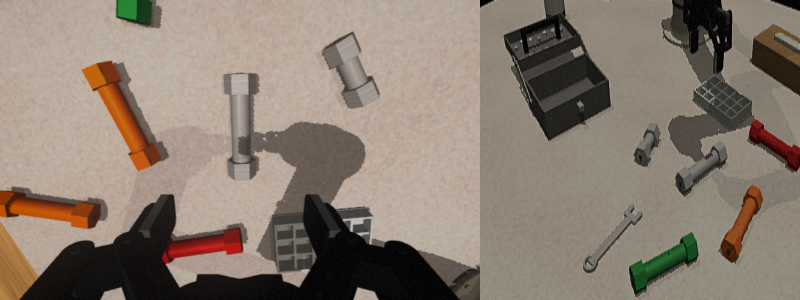

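The picture shows the tray resting open behind the empty compartment. In the wrist view the long silver column runs nearly vertically between the fingers, from (239,75) to (242,178) in the scaled picture. The short one is at (350,70).

```bash
python3 - <<'E'
from det import *
im=cv2.imread("pics/w2full.png").astype(int)[85:255,285:350]
b,g,r=[im[:,:,i] for i in range(3)]
for th in (8,12):
    m=((r-b)<th).astype(np.uint8); m=cv2.morphologyEx(m,cv2.MORPH_OPEN,np.ones((3,3)))
    k=max(cv2.findContours(m,0,2)[0],key=cv2.contourArea); x,y,w,h=cv2.boundingRect(k); print(th,x+285,y+85,w,h,cv2.contourArea(k))
    for row in range(y+2,y+h,14):
        c=np.flatnonzero(m[row]); print(row+85,c.min()+285,c.max()+285,end=" | ")
    print()
# far end top edge, near end
f=lambda q,z:onz("wrist",q,z)
A,B=f((318.5,115),38),f((321.5,228),38)
A=f((319,112),19);B=f((321.5,226),19);d=B-A
print(A,B,np.linalg.norm(d),np.degrees(np.arctan2(d[1],d[0])))
E
```

```text
Traceback (most recent call last):
ValueError: max() iterable argument is empty
```

```bash
python3 - <<'E'
from det import *
im=cv2.imread("pics/w2full.png").astype(float)[85:255,285:350]
q=(im[:,:,2]-im[:,:,0])/(im[:,:,2]+1); q=cv2.GaussianBlur(q,(3,3),0)
print(np.percentile(q,[5,20,50,80]), q[70,35-3:40], q[70,5:10])
th=(np.median(q[60:90,32:40])+np.median(q[:,:12]))/2
m=(q<th).astype(np.uint8); m=cv2.morphologyEx(m,cv2.MORPH_OPEN,np.ones((3,3)))
k=max(cv2.findContours(m,0,2)[0],key=cv2.contourArea); x,y,w,h=cv2.boundingRect(k); print(x+285,y+85,w,h,cv2.contourArea(k))
for row in range(y+2,y+h,12):
    c=np.flatnonzero(m[row]); print(row+85,c.min()+285,c.max()+285,end=" | ")
yt,yb=y+85,y+85+h
A=onz("wrist",(319,yt),38);B=onz("wrist",(321.5,yb),10);d=B-A
print(A,B,np.linalg.norm(d),np.degrees(np.arctan2(d[1],d[0])),(A+B)/2)
E
```

```text
[0.1  0.11 0.15 0.17] [0.1  0.09 0.09 0.09 0.1  0.1  0.1  0.1 ] [0.17 0.17 0.17 0.17 0.17]
299 97 42 145 3878.0
99 299 339 | 111 299 339 | 123 291 334 | 135 289 332 | 147 308 332 | 159 309 332 | 171 309 332 | 183 310 331 | 195 310 329 | 207 311 333 | 219 304 340 | 231 305 340 | [553.53 375.48  38.  ] [391.58 417.55  10.  ] 169.65170124089585 165.4384130403772 [472.55 396.52  24.  ]
```

Emit:
servo_tool([
  [[60,0,1,35,0,0,-0.015],[60,0,1,80,0,0,-0.015],[60,0,1,125,0,0,-0.015],[60,0,1,165,0,0,-0.015],[60,0,1,195,0,0,-0.015],[60,0,1,210,0,0,-0.015],[60,0,1,217,0,0,-0.015],[60,0,1,217,0,0,-0.015],[20,0,1,217,0,0,-0.015],[20,0,1,217,0,0,-0.015]],
])

```text
clock: 10.35
position: [479.1, 397.5, 4.7]
ee_rot: [0.992, -0.127, 0.0, 0.0]
contact_force: [2.3, 2.7, -1.3]
gripper_width: 26.1
grasp_force: 59.2
```

Emit:
servo_tool([
  [[10,0,0,0,0,0,0],[10,0,0,0,0,0,0],[10,0,0,0,0,0,0],[10,0,0,0,0,0,0]],
])

```text
clock: 10.85
position: [479.1, 397.6, 4.6]
ee_rot: [0.992, -0.127, 0.0, -0.0]
contact_force: [-1.7, -3.2, 5.8]
gripper_width: 26.0
grasp_force: 59.3
```

Emit:
servo_tool([
  [[10,0,0,-12,0,0,0],[10,0,0,-35,0,0,0],[10,0,0,-65,0,0,0],[10,0,0,-95,0,0,0],[10,4,10,-120,0,0,0],[10,13,32,-130,0,0,0.017],[10,28,69,-130,0,0,0.017],[10,45,111,-130,0,0,0.017],[10,62,153,-130,0,0,0.017],[10,79,195,-130,0,0,0.017]],
])

```text
clock: 12.1
position: [505.0, 186.2, 132.5]
ee_rot: [0.991, -0.137, -0.001, 0.001]
contact_force: [-0.2, 0.3, -2.6]
gripper_width: 26.1
grasp_force: 59.4
```

Emit:
servo_tool([
  [[10,20,41,0,0,0,0],[10,40,82,0,0,0,0],[10,58,123,0,0,0,0],[10,74,164,0,0,0,0],[10,86,200,0,0,0,0],[10,94,228,0,0,0,0],[10,97,243,0,0,0,0],[10,98,249,0,0,0,0],[10,98,249,0,0,0,0]],
])

```text
clock: 13.22
position: [533.0, -77.0, 133.1]
ee_rot: [0.991, -0.136, -0.0, -0.0]
contact_force: [0.2, 0.2, -3.1]
gripper_width: 26.1
grasp_force: 59.5
```

```bash
python3 - <<'E'
from det import *
s=arm.read_state();print(s["clock"],s["position"],s["ee_rot"],s["gripper_width"],s["contact_force"],s["wrist_torque"])
a=arm.get_image("wrist");b=arm.get_image("scene")
cv2.imwrite("pics/w3.png",np.hstack([cv2.resize(a,(480,300)),cv2.resize(b[100:225,140:273],(320,300))])[:,:,::-1])
E
```

```text
13.225 [533.03 -76.99 133.15] [ 0.99 -0.14 -0.   -0.  ] 26.070721606464353 [ 0.24  0.17 -3.12] [ 0.02 -0.05  0.  ]
```

View pics/w3.png

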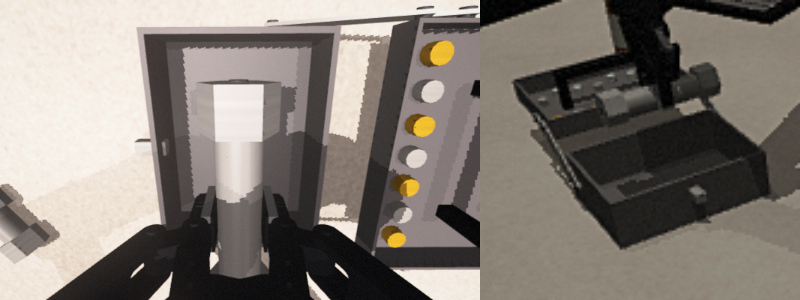

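The column hangs level at wrist (240,165), centred over the open compartment and clear of the tray on the right, so I lower it.

Emit:
servo_tool([
  [[10,9,0,10,0,0,0],[10,9,0,30,0,0,0],[10,9,0,52,0,0,0],[10,9,0,74,0,0,0],[10,9,0,94,0,0,0],[10,9,0,108,0,0,0],[10,9,0,115,0,0,0],[10,9,0,118,0,0,0],[10,9,0,120,0,0,0],[10,9,0,120,0,0,0]],
])

```text
clock: 14.58
position: [542.3, -79.5, 13.7]
ee_rot: [0.991, -0.136, 0.0, -0.0]
contact_force: [-0.1, 0.1, -2.8]
gripper_width: 26.1
grasp_force: 59.5
```

Emit:
servo_tool([
  [[10,0,0,1.5,0,0,0],[10,0,0,3,0,0,0],[10,0,0,3.5,0,0,0],[10,0,0,3.5,0,0,0]],
])

```text
clock: 15.08
position: [542.0, -79.6, 9.8]
ee_rot: [0.991, -0.136, -0.0, 0.0]
contact_force: [1.2, -0.1, -2.9]
gripper_width: 26.2
grasp_force: 59.5
```

Emit:
servo_tool([
  [[10,0,0,0.7,0,0,0],[10,0,0,1.4,0,0,0],[10,0,0,1.4,0,0,0]],
])

```text
clock: 15.45
position: [542.1, -79.5, 9.6]
ee_rot: [0.991, -0.136, 0.0, 0.0]
contact_force: [-3.5, 0.3, 5.6]
gripper_width: 26.5
grasp_force: 60.5
```

Contact with the floor: the wrist force rose to +5.6 N. I release gently and go up.

Emit:
servo_tool([
  [[32,0,0,0,0,0,0],[45,0,0,0,0,0,0],[55,0,0,0,0,0,0],[55,0,0,0,0,0,0],[55,0,0,-15,0,0,0],[55,0,0,-45,0,0,0],[55,0,0,-90,0,0,0],[55,0,0,-140,0,0,0],[55,0,0,-180,0,0,0],[55,0,0,-190,0,0,0]],
])

```text
clock: 16.7
position: [543.5, -79.5, 202.9]
ee_rot: [0.991, -0.136, 0.004, -0.001]
contact_force: [0.7, -0.3, -0.3]
gripper_width: 55.0
grasp_force: 0.0
```

```bash
python3 - <<'E'
from det import *
s=arm.read_state();print(s["clock"],s["position"],s["ee_rot"],s["gripper_width"],s["contact_force"])
a=arm.get_image("wrist")
cv2.imwrite("pics/w4.png",a[:,:,::-1])
E
```

```text
16.7 [543.52 -79.53 202.91] [ 0.99 -0.14  0.   -0.  ] 55.009315546316365 [ 0.7  -0.27 -0.25]
```

View pics/w4.png

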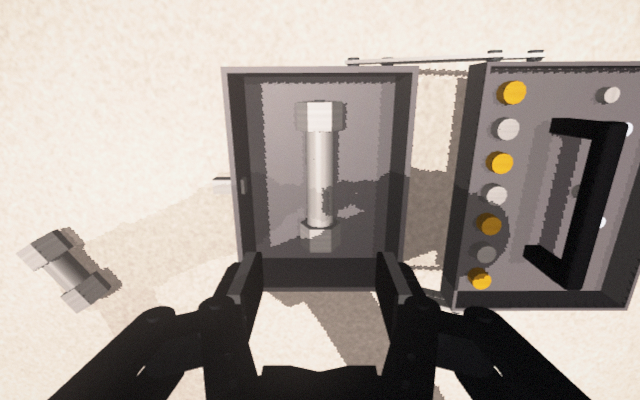

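The column lies flat in the middle of the compartment, between (320,102) and (320,250), and the handle of the open tray is at (590,200). Next I go back to the handle.

Emit:
servo_tool([
  [[60,0,20,0,0,0,0],[60,0,60,0,0,0,0],[60,0,105,0,0,0,0],[60,0,150,0,0,0,0],[60,0,185,5,0,0,0],[60,0,199,20,0,0,0],[60,0,200,45,0,0,0],[60,0,200,70,0,0,0],[60,0,200,90,0,0,0],[60,0,200,96,0,0,0]],
])

```text
clock: 18.0
position: [486.3, -271.5, 99.6]
ee_rot: [0.991, -0.136, -0.003, -0.0]
contact_force: [0.3, -0.8, -0.0]
gripper_width: 60.0
grasp_force: 0.0
```

Emit:
servo_tool([
  [[60,0,0,0,0,0,0],[10,0,0,0,0,0,0],[10,0,0,0,0,0,0],[10,0,0,0,0,0,0],[0,0,0,0,0,0,0],[0,0,0,0,0,0,0]],
])

```text
clock: 18.75
position: [488.6, -271.8, 103.2]
ee_rot: [0.991, -0.136, 0.001, -0.0]
contact_force: [-0.7, 5.8, 5.9]
gripper_width: 13.0
grasp_force: 60.7
```

Gripped at the same spot as before, so I run the arc back.

Emit:
servo_tool([
  [[0,0,-4.4,-8.5,0,0,0],[0,0,-9.6,-16.6,0,0,0],[0,0,-15.4,-24.2,0,0,0],[0,0,-21.9,-31.3,0,0,0],[0,0,-29,-37.8,0,0,0],[0,0,-36.6,-43.6,0,0,0],[0,0,-44.7,-48.8,0,0,0],[0,0,-53.2,-53.2,0,0,0],[0,0,-62.1,-56.9,0,0,0],[0,0,-71.2,-59.8,0,0,0]],
])

```text
clock: 20.0
position: [507.4, -203.2, 163.1]
ee_rot: [0.991, -0.136, 0.0, 0.0]
contact_force: [0.1, -3.5, 2.2]
gripper_width: 12.9
grasp_force: 60.4
```

Emit:
servo_tool([
  [[0,0,-14,-3,0,0,0],[0,0,-28.5,-3.8,0,0,0],[0,0,-47.6,-2,0,0,0],[0,0,-66,3,0,0,0],[0,0,-83.5,11,0,0,0],[0,0,-99.2,22,0,0,0],[0,0,-112.7,35.6,0,0,0],[0,0,-121.3,47.2,0,0,0],[0,0,-126.1,55.5,0,0,0],[0,0,-127.7,58.8,0,0,0]],
])

```text
clock: 21.25
position: [541.6, -79.4, 103.1]
ee_rot: [0.991, -0.135, -0.001, -0.0]
contact_force: [-5.9, 4.3, 17.5]
gripper_width: 12.5
grasp_force: 62.5
```

Emit:
servo_tool([
  [[0,0,0,0,0,0,0],[30,0,0,0,0,0,0],[55,0,0,0,0,0,0],[55,0,0,0,0,0,0],[55,0,0,-20,0,0,0],[55,0,0,-60,0,0,0],[55,0,0,-105,0,0,0],[55,0,0,-120,0,0,0],[55,0,0,-120,0,0,0]],
])

```text
clock: 22.38
position: [541.9, -80.6, 223.9]
ee_rot: [0.991, -0.136, 0.001, -0.0]
contact_force: [0.9, -0.2, -0.8]
gripper_width: 54.9
grasp_force: 0.0
```

```bash
python3 - <<'E'
from det import *
s=arm.read_state();print(s["clock"],s["position"],s["contact_force"])
a=arm.get_image("wrist");b=arm.get_image("scene")
cv2.imwrite("pics/w5.png",np.hstack([cv2.resize(a,(480,300)),cv2.resize(b[100:225,140:273],(320,300))])[:,:,::-1])
E
```

```text
22.375 [541.89 -80.59 223.91] [ 0.94 -0.23 -0.8 ]
```

View pics/w5.png

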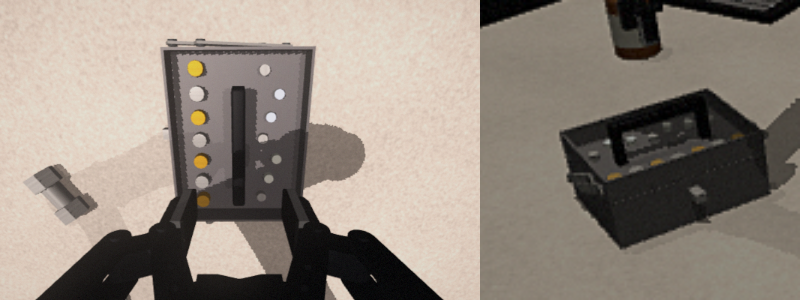

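The tray is shut on the case, with the handle at wrist (239,145), the same as at the start. The short column has not moved, and the gripper is clear.

```bash
python3 -c "
from bench import arm
print(arm.job_done())"
```

```text
the job is handed in; nothing more can be done
None
```

The job is handed in at about 22 s: the tray was swung open, the long column was set down flat in the compartment, and the tray was swung back fully shut. The short column stayed where it lay. The hand-in call did not report a verdict.

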